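# Latch the stock crib's gate

### The arm

A 6-joint arm with a two-finger parallel gripper is mounted at the origin on the work surface. World frame = base frame: x ahead of the robot, y to its left, z up, the work surface at z = 0. Lengths are in m, angles in rad, forces in N, time in s.
With the tool pointing down it reaches from about 0.4 to 0.825 m from the base axis. Payload 7 kg.
Tool frame: the origin (TCP) lies at the very end of the fingers, on their centre line; the grasp point (between the pads) lies 19 mm behind it; z points along the fingers, x is the direction in which the jaws open and shut, and the axes are right-handed (so a half turn about z gives the same grasp; the last joint's range is limited). The gripper opens to 85 mm and grips with 20 to 120 N. Pads are 22 mm wide; open, the fingers measure 114 mm over their backs; the gripper's body (76 mm by 85 mm) begins 54 mm behind the grasp point. The pads swing forward as they close: fully open they stand 13 mm farther back than shut.
Start: joints at [1.439, 0.359, 0.012, 0, -1.224, -0.288], TCP at [0.275, 0.616, 0.231] pointing down, gripper open.
Joint ranges: [-3.07, 3.07], [-1.43, 2.12], [-1.02, 1.25], [-3.03, 1.67], [-3.05, -0], [-3.03, 3.03]. Speed limits (rad/s): [2.39, 2.39, 3.01, 3.14, 3.14, 3.14].

### API

Orientations are given as a rotation vector (axis times angle).
In Python, from rig import sensors, viewer, close_job gives the robot as it stands.
- The arm moves only by the tool step_arm, never from a script. Its argument "moves" is a list of rows, each a list of 7 numbers: the finger opening in mm, from 0 to 85.4, then the shift along the tool's x, y, z in mm, then the turn, a rotation vector about the tool's x, y, z in degrees. In form: [[jaw, tx, ty, tz, ax, ay, az], ...]. A call has 1 to 10 rows; each row is the pose to reach, as a shift and turn from the pose commanded when the call began, along the tool's axes at that moment; what a row does not reach only later rows make up. A row lasts 1/12 s, in which the tool goes at most 41.7 mm and 7.16 degrees, less where a joint would pass 70% of its speed; a pose out of reach is approached as far as the arm can. A call with a gripper value outside its range is refused whole. The fingers move at their own pace and stop on an object; "newtons" is the grip in N (left out, the last holds). Time passes only in rows, so rows that repeat a pose let the fingers close. It gives the time, the measured TCP pose, the force and the opening at its end, in the units of the state.
- sensors.state(): the state, without advancing time (a new reading comes with each control period).
- viewer.camera(name): name is "side" or "top"; returns a dict with "pixels" (400x640x3 uint8, red, green, blue), "K" (3x3 intrinsics, pixels), "cam_to_world" (4x4, takes a point from camera to world coordinates). Camera axes: x right, y down, z forward; pixel columns grow to the right and rows downward; lengths in m; the calibration is good to about 2 mm. A picture is of the moment at which its call begins. There is no depth.
- close_job(): hands the job in, once; it reports no verdict.
The state is a dict: "t": time; "joint_pos": joint angles; "dq": joint speeds; "joint_efforts": joint torques, N m; "tool_pos": TCP position; "ee_rot": TCP orientation; "force": force on the tool from outside, world axes, zero at the start; "ft_torque": the same for the moment, N m; "gripper_width": finger opening in m.
Only numpy, scipy, OpenCV 4.12 (cv2) and the standard library are available. Lean on these libraries where they do the work, as an engineer would, in place of code of your own. Each camera call takes 0.05 s, during which the arm holds its last target. There are 200 camera calls.

### The job

Shut the gate of the sheet-metal crib: lift its latch bar clear while the gate is still open, swing the gate across with the bar up so that the bar comes to ride on top of the yellow keeper, and let the bar drop fully home into the keeper's notch. The keeper is only clamped on, so go gently: feel for the notch and never strike or press the keeper hard (keep well under 25 N). Then let go of everything, and leave the tools and the stock where they are.

Things in the scene. Friction and masses are not known exactly. Their poses are not given: they have to be found in the camera images.
- crib: Green open-topped stock crib, 230 x 355 mm over its posts, 160 high, fixed to the table. Frame: z up, x from the gate into the crib (away from the robot, give or take its yaw), y to the left; origin at table height, in the plane of the shut gate, midway across. In front its gate, a panel 250 mm wide, top edge 155 mm high, hangs on a vertical axis and swings out towards -x.
- gate (a joint): Opening angle of the gate (rad): 0 = panel in the crib's front plane, positive = swung out towards the robot; stops at -0.12 and 0.9; starts 0.35 to 0.62 open. A little stiff (about 0.12 N m), it stays where it is left. With the bar in the notch it stands between -0.08 and +0.08, depending on where the keeper plate is clamped.
- gate_hinge (a point): Point on the gate's vertical hinge axis, at table height, at crib x 0, y +135 mm. Axes as the crib's. The latch bar's pivot turns with the gate about this axis.
- bar (a joint): Angle of the latch bar on the gate (rad): 0 = level (as when seated in the notch), positive = free end lifted; stops at -0.06 (hanging, as it starts) and 0.7. Lifted and let go, it falls back by its own weight (about 2.5 N at the handle, 0.36 kg); the pivot is lightly damped.
- bar_pivot (a point): Pivot of the latch bar on the gate, at mid-thickness and mid-height of the bar: 60 mm from the gate's hinge axis along the gate, 16 mm in front of the gate's mid-plane (robot's side), 135 mm high. The flat steel bar is 8 mm thick, 20 mm high and reaches 234 mm from here, past the gate's free edge. Axes as handle.
- handle (a point): Centre of the round red upright grip on the bar: 18 mm diameter, 66 tall (32 above this point, 34 below), 160 mm along the bar from its pivot and 70 mm above the bar's mid-height (205 mm high with the bar level), clear above the gate: take it from above, fingers on the gate's front and back sides. Axes of the bar: x square to the gate, into the crib when shut; y along the bar to the hinge; z up the grip.
- keeper: Brown bracket at the crib's right front post, carrying the yellow notched plate (14 mm wide). Origin on its top, 108 mm high, middle of the clamping slot, at crib x -16, y -151 mm (226 mm from the bar's pivot); axes as the crib's. The plate is clamped somewhere along the slot: its notch lies up to 20 mm either side of the origin along x. That is not measured: feel (or look) for it.
- notch_level (a point): Point at the height of the notch's floor, 125 mm, right above the keeper bracket's origin (not at the notch itself). The notch is open upwards, 12 mm wide along x. On its robot side (-x) is a square-faced, flat-topped lip 18 mm above the floor, 48 mm long; on its far side one 26 mm above, 42 mm long. With the bar on the first lip bar reads about 0.08, on the second 0.115.
- rivet_tin: Bystander: a blue-labelled can of rivets, 68 mm across, 70 tall, standing beside the crib; origin under its centre.
- blank: Bystander: a 150 x 110 x 5 mm steel sheet blank lying on the crib's floor; origin under its centre.
- channel: Bystander: a folded aluminium channel, 100 x 60 x 42 mm, lying on the crib's floor; origin under its centre.
- hammer: Bystander: a hammer lying on the table; origin under its middle.
- wrench: Bystander: a wrench lying on the table; origin under its middle.
- screwdriver: Bystander: a screwdriver with a blue handle lying on the table; origin under its middle.
- bracket: Bystander: a bent aluminium angle bracket, 80 x 90 mm, 74 tall, on the table; origin under its middle.
- clamp: Bystander: an orange C-clamp, about 110 x 160 mm, 20 tall, lying on the table; origin under its middle.

How it is judged:
By the outcome, as a careful person would: the job done as asked, in the order asked, and still so for the second after the job is handed in, with the robot touching nothing.
It also fails if it takes over 51 s, if anything falls off the work surface, if the arm or the gripper's body presses on something with over 40 N, if the wrist force passes 120 N, or if a joint passes its speed limit or range.

## Working session

There is one attempt and no reset: what is moved stays moved. The work goes in short steps, Python scripts to look and compute and a tool call to move; the robot and the scene stay as the last step left them, time stands still between calls to the robot, and variables do not carry over. Pictures are saved under pics/ and viewed, about 8 in all and at most 12, crops included, and the job is handed in when it is done.

Besides the shell and the picture viewer there is one more tool, called in YAML: its name, and indented under it one key for each argument. step_arm: Moves the arm, as the interface text tells. Its arguments: {"type":"object","properties":{"moves":{"type":"array","items":{"type":"array","items":{"type":"number"}}},"newtons":{"type":"number"}},"required":["moves"]}

```bash
mkdir -p pics; ls
python3 - <<'E'
from rig import sensors, viewer
import cv2,numpy as np
for n in("side","top"):
    c=viewer.camera(n); cv2.imwrite(f"pics/{n}0.png",c["pixels"][:,:,::-1]); np.savez(f"{n}.npz",K=c["K"],T=c["cam_to_world"]); print(n,c["K"].round(1).tolist(),c["cam_to_world"].round(3).tolist())
print(sensors.state())
E
```

```text
pics
side [[377.8, 0.0, 323.4], [0.0, 377.8, 200.2], [0.0, 0.0, 1.0]] [[0.742, -0.326, 0.586, -0.065], [-0.67, -0.384, 0.635, -0.649], [0.018, -0.864, -0.503, 0.672], [0.0, 0.0, 0.0, 1.0]]
top [[499.0, 0.0, 320.9], [0.0, 499.0, 192.4], [0.0, 0.0, 1.0]] [[0.032, -0.976, 0.215, 0.23], [-0.999, -0.03, 0.01, 0.006], [-0.003, -0.215, -0.977, 1.595], [0.0, 0.0, 0.0, 1.0]]
{'t': 0.1, 'joint_pos': array([ 1.43909645e+00,  3.59355393e-01,  1.11446432e-02, -2.98182691e-04,
       -1.22411405e+00, -2.88109022e-01]), 'dq': array([-0.00064584, -0.00171246,  0.00259852,  0.00133377,  0.0001788 ,
       -0.00136877]), 'joint_efforts': array([-4.16579322e-03, -5.84764230e+01,  2.94108778e+01,  6.95477933e+00,
       -3.17264159e-03,  1.23079914e-05]), 'tool_pos': array([0.27496639, 0.6159779 , 0.23043075]), 'ee_rot': array([ 1.70901838e+00, -2.63463109e+00,  1.53842786e-03]), 'force': array([-0.74167773,  0.31221522, -0.26234956]), 'ft_torque': array([-0.003474  ,  0.03067966,  0.04809359]), 'gripper_width': 0.08551093390574255}
```

View pics/side0.png

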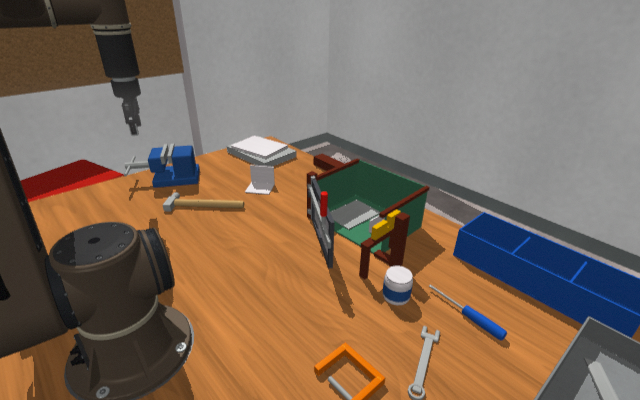

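View pics/top0.png

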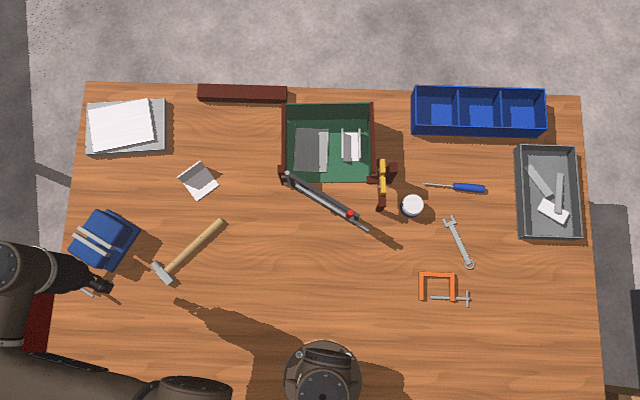

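The side view shows the open gate with the red grip at about (324,204) and the yellow keeper at about (385,225). In the top view the grip is at about (350,213), the keeper at (382,178) and the hinge near (288,178). I'll zoom in on both.

Run:
```python
import cv2
a=cv2.imread("pics/top0.png")[95:240,270:430]; cv2.imwrite("pics/topc.png",cv2.resize(a,None,fx=4,fy=4,interpolation=cv2.INTER_CUBIC))
a=cv2.imread("pics/side0.png")[150:280,300:440]; cv2.imwrite("pics/sidec.png",cv2.resize(a,None,fx=4.5,fy=4.5,interpolation=cv2.INTER_CUBIC))
```

```text
(no output)
```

View pics/topc.png

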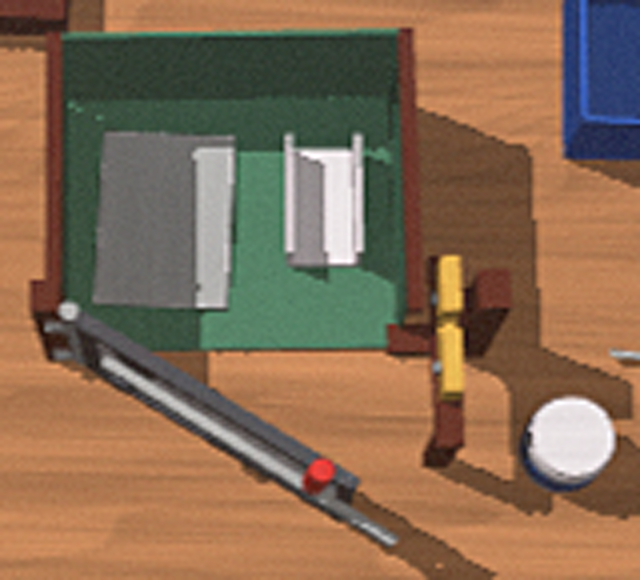

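View pics/sidec.png

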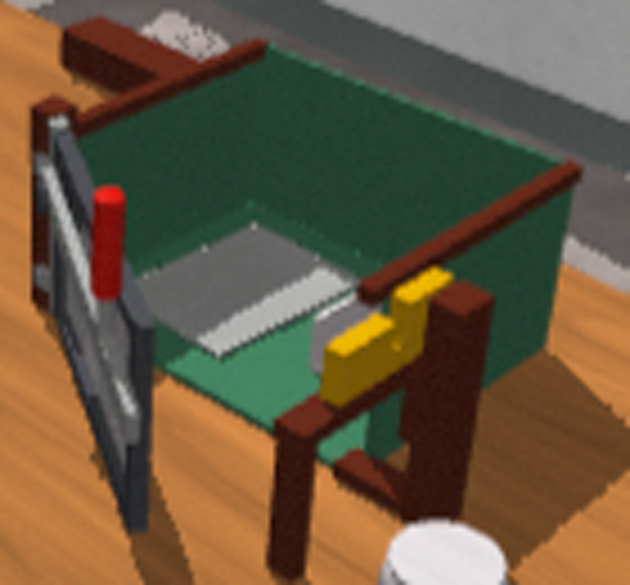

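```bash
cat > h.py <<'E'
import numpy as np
C={n:np.load(n+".npz") for n in("side","top")}
def bp(n,u,v,z):
    K,T=C[n]["K"],C[n]["T"]; d=T[:3,:3]@np.linalg.solve(K,[u,v,1]); o=T[:3,3]
    return (o+d*(z-o[2])/d[2])
tc=lambda u,v,z: bp("top",u/4+270-.4,v/4+95-.4,z)
sc=lambda u,v,z: bp("side",u/4.5+300-.4,v/4.5+150-.4,z)
def px(n,p):
    K,T=C[n]["K"],C[n]["T"]; q=K@(T[:3,:3].T@(np.asarray(p)-T[:3,3])); return q[:2]/q[2]
E
python3 - <<'E'
from h import *
P=dict(hinge=tc(69,311,.16),griptop=tc(321,465,.228),tip=tc(393,541,.131),railLfar=tc(53,35,.16),railRfar=tc(406,32,.16),railRnear=tc(415,308,.16),
 lip1near=tc(452,390,.143),lip1far=tc(452,325,.143),lip2near=tc(450,318,.151),lip2far=tc(450,256,.151),
 s_grip=sc(110,192,.228),s_hinge=sc(57,122,.16),s_l1nearR=sc(327,350,.143),s_l1nearR2=sc(330,375,.143), s_l2R=sc(447,275,.151),s_l2n=sc(395,290,.151),s_l2nR=sc(420,300,.151),s_l1far=sc(392,320,.143))
for k,v in P.items(): print(k,(v*1000).round(1))
E
```

```text
hinge [603.1 123.5 160. ]
griptop [480.3 -62.3 228. ]
tip [ 442.7 -121.4  131. ]
railLfar [821.  145.9 160. ]
railRfar [ 831.7 -124.3  160. ]
railRnear [ 613.3 -133.2  160. ]
lip1near [ 555.6 -163.   143. ]
lip1far [ 605.6 -162.7  143. ]
lip2near [ 608.8 -160.3  151. ]
lip2far [ 657. -160.  151.]
s_grip [478.3 -61.1 228. ]
s_hinge [599.3 123.4 160. ]
s_l1nearR [ 553.1 -159.4  143. ]
s_l1nearR2 [ 536.3 -176.4  143. ]
s_l2R [ 655.8 -160.7  151. ]
s_l2n [ 619.7 -151.5  151. ]
s_l2nR [ 622.3 -167.7  151. ]
s_l1far [ 604.  -163.3  143. ]
```

```bash
cat >> h.py <<'E'
from scipy.spatial.transform import Rotation as R
HINGE=np.array([601,123.5,0.])/1000; YAW=0.038
def T4(Rm,p): T=np.eye(4);T[:3,:3]=Rm;T[:3,3]=p;return T
def bar(phi,th):
    "bar frame: x along n(front), origin pivot"
    a=phi-YAW; u=np.array([-np.sin(a),-np.cos(a),0]); n=np.array([-np.cos(a),np.sin(a),0]); z=np.array([0,0,1.])
    B=np.c_[n,u*np.cos(th)+z*np.sin(th),z*np.cos(th)-u*np.sin(th)]
    return T4(B,HINGE+.06*u+.016*n+.135*z)
def cur():
    from rig import sensors
    s=sensors.state(); return s,T4(R.from_rotvec(s["ee_rot"]).as_matrix(),s["tool_pos"])
def rel(T0,T1):
    D=np.linalg.inv(T0)@T1
    return np.r_[D[:3,3]*1000,np.degrees(R.from_matrix(D[:3,:3]).as_rotvec())].round(1).tolist()
def phi_of(xy,along=.220,front=.016):
    d=np.asarray(xy)-HINGE[:2]; return np.arctan2(-d[0],-d[1])-np.arctan2(front,along)+YAW
E
python3 - <<'E'
from h import *
s,T=cur()
phi=phi_of([.4795,-.062],.2255); print("phi",phi)
B=bar(phi,-.06); n=B[:3,0]
H=(B@[0,.16,.07,1])[:3]; print("model handle",H, "model top",(B@[0,.16,.102,1])[:3])
top=np.array([.4795,-.062]); u=np.array([n[1],-n[0]]); u=-u if u[1]>0 else u
c=top-u*.002
Rt=np.c_[n,np.cross([0,0,-1],n),[0,0,-1]]
for p in([.40,.30,.33],[c[0],c[1],.29],[c[0],c[1],.181]): print(np.round(p,4),rel(T,T4(Rt,p)))
E
```

```text
phi 0.5470379752801773
model handle [ 0.47790907 -0.06422351  0.1952798 ] model top [ 0.47697394 -0.06589908  0.22722221]
[0.4  0.3  0.33] [237.7, -243.0, -99.2, -0.1, -0.1, 95.1]
[ 0.4805 -0.0603  0.29  ] [533.8, -463.3, -58.7, -0.1, -0.1, 95.1]
[ 0.4805 -0.0603  0.181 ] [533.6, -463.3, 50.3, -0.1, -0.1, 95.1]
```

step_arm:
  moves:
    - [85, 60, -60, -99, 0, 0, 20]
    - [85, 238, -243, -99, 0, 0, 50]
    - [85, 238, -243, -99, 0, 0, 50]
    - [85, 238, -243, -99, 0, 0, 60]
    - [85, 238, -243, -99, 0, 0, 70]
    - [85, 238, -243, -99, 0, 0, 80]
    - [85, 238, -243, -99, 0, 0, 90]
    - [85, 238, -243, -99, 0, 0, 95]
    - [85, 238, -243, -99, 0, 0, 95]
    - [85, 238, -243, -99, 0, 0, 95]

```text
t: 0.93
tool_pos: [0.4013, 0.2962, 0.3323]
ee_rot: [0.169, 3.135, 0.003]
force: [-0.5, 0.2, -0.2]
gripper_width: 0.0851
```

```bash
cat > go.py <<'E'
from h import *
s,T=cur(); B=bar(.547,0); n=B[:3,0]; Rt=np.c_[n,np.cross([0,0,-1],n),[0,0,-1]]
print(s["t"],s["tool_pos"].round(4),s["force"].round(2),s["joint_pos"].round(2))
for z in(.29,.181): print(rel(T,T4(Rt,[.4800,-.0610,z])))
E
python3 go.py
```

```text
0.9333 [0.4013 0.2962 0.3323] [-0.46  0.19 -0.18] [ 1.03  0.01 -0.2   0.   -1.36 -1.14]
[-116.7, -346.7, 41.8, 0.1, 0.1, 23.0]
[-116.5, -346.9, 150.8, 0.1, 0.1, 23.0]
```

step_arm:
  moves:
    - [85, -117, -347, 40, 0, 0, 23]
    - [85, -117, -347, 40, 0, 0, 23]
    - [85, -117, -347, 40, 0, 0, 23]
    - [85, -117, -347, 40, 0, 0, 23]
    - [85, -117, -347, 40, 0, 0, 23]
    - [85, -117, -347, 40, 0, 0, 23]
    - [85, -117, -347, 40, 0, 0, 23]
    - [85, -117, -347, 40, 0, 0, 23]
    - [85, -117, -347, 40, 0, 0, 23]
    - [85, -117, -347, 40, 0, 0, 23]

```text
t: 1.77
tool_pos: [0.4819, -0.0616, 0.2889]
ee_rot: [-0.785, -3.04, 0.003]
force: [-0.2, 0.4, 0.0]
gripper_width: 0.085
```

step_arm:
  moves:
    - [85, 0, 0, 0, 0, 0, 0]
    - [85, 0, 0, 0, 0, 0, 0]
    - [85, 0, 0, 0, 0, 0, 0]

```text
t: 2.02
tool_pos: [0.4821, -0.0561, 0.2904]
ee_rot: [0.777, 3.044, 0.0]
force: [0.7, 0.5, 0.3]
gripper_width: 0.0849
```

```bash
python3 go.py
python3 - <<'E'
from rig import viewer
import cv2
a=viewer.camera("top")["pixels"][100:280,250:430,::-1];b=viewer.camera("side")["pixels"][90:270,250:430,::-1]
cv2.imwrite("pics/p2.png",cv2.resize(cv2.hconcat([a,b]),(800,400),interpolation=cv2.INTER_CUBIC))
E
```

```text
2.0167 [ 0.4821 -0.0561  0.2904] [0.65 0.54 0.25] [ 0.29  0.   -0.29 -0.   -1.27 -0.79]
[-0.5, -5.3, 0.4, 0.0, -0.0, 0.5]
[-0.6, -5.3, 109.4, 0.0, -0.0, 0.5]
```

View pics/p2.png

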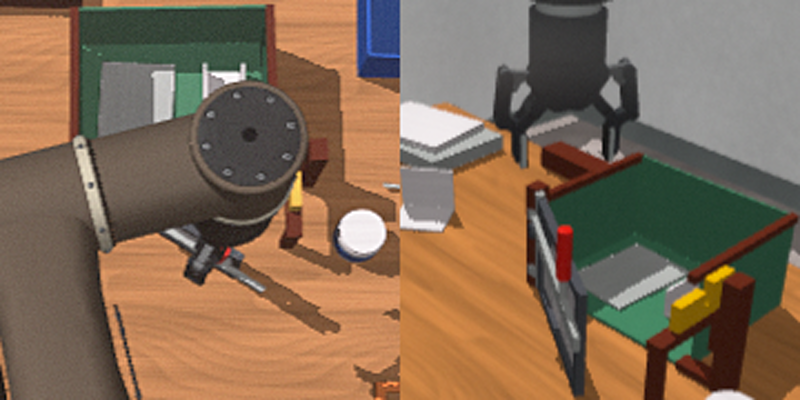

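The jaws straddle the grip: in the side crop the fingers are at about (520,160) and (612,155), with the red grip at (565,235) between and below them. I'll descend and close gently.

step_arm:
  moves:
    - [85, -0.5, -5, 20, 0, 0, 0]
    - [85, -0.5, -5, 45, 0, 0, 0]
    - [85, -0.5, -5, 65, 0, 0, 0]
    - [85, -0.5, -5, 80, 0, 0, 0]
    - [85, -0.5, -5, 95, 0, 0, 0]
    - [85, -0.5, -5, 105, 0, 0, 0]
    - [85, -0.5, -5, 109, 0, 0, 0]
    - [85, -0.5, -5, 109, 0, 0, 0]

```text
t: 2.78
tool_pos: [0.4799, -0.061, 0.1808]
ee_rot: [-0.776, -3.043, 0.001]
force: [-0.4, -0.5, -0.3]
gripper_width: 0.0853
```

step_arm:
  newtons: 20
  moves:
    - [40, 0, 0, 0, 0, 0, 0]
    - [30, 0, 0, 0, 0, 0, 0]
    - [25, 0, 0, 0, 0, 0, 0]
    - [22, 0, 0, 0, 0, 0, 0]
    - [20, 0, 0, 0, 0, 0, 0]
    - [18, 0, 0, 0, 0, 0, 0]
    - [16, 0, 0, 0, 0, 0, 0]
    - [16, 0, 0, 0, 0, 0, 0]
    - [16, 0, 0, 0, 0, 0, 0]
    - [16, 0, 0, 0, 0, 0, 0]

```text
t: 3.62
tool_pos: [0.4804, -0.0616, 0.1816]
ee_rot: [0.778, 3.043, -0.0]
force: [-1.3, -0.9, 4.7]
gripper_width: 0.0175
```

```bash
cat > plan.py <<'E'
import sys
from h import *
# plan.py phi0 th0 phi1 th1 [N]: rows moving held grip from bar state 0 to state 1
p0,t0,p1,t1=map(float,sys.argv[1:5]); N=int(sys.argv[5]) if len(sys.argv)>5 else 5
s,T=cur(); print(s["t"],s["tool_pos"].round(4),s["force"].round(2),s["gripper_width"], "phi est",phi_of(s["tool_pos"][:2]).round(4))
for k in range(1,N+1):
    f=k/N; M=bar(p0+f*(p1-p0),t0+f*(t1-t0))@np.linalg.inv(bar(p0,t0))
    print(rel(T,M@T))
E
python3 plan.py .547 -.06 .547 .18 10
```

```text
3.6167 [ 0.4804 -0.0616  0.1816] [-1.29 -0.94  4.69] 0.01749889161288964 phi est 0.5429
[-0.0, 1.2, -3.8, 1.4, 0.0, -0.0]
[-0.0, 2.4, -7.6, 2.8, 0.0, -0.0]
[-0.0, 3.8, -11.4, 4.1, 0.0, -0.0]
[-0.1, 5.2, -15.2, 5.5, 0.0, -0.0]
[-0.1, 6.7, -18.9, 6.9, 0.1, -0.0]
[-0.1, 8.4, -22.5, 8.3, 0.1, -0.0]
[-0.1, 10.1, -26.2, 9.6, 0.1, -0.0]
[-0.1, 11.8, -29.8, 11.0, 0.1, -0.0]
[-0.1, 13.7, -33.3, 12.4, 0.1, -0.0]
[-0.2, 15.7, -36.8, 13.8, 0.1, -0.0]
```

step_arm:
  newtons: 25
  moves:
    - [14, 0, 1.2, -3.8, 1.4, 0, 0]
    - [14, 0, 2.4, -7.6, 2.8, 0, 0]
    - [14, 0, 3.8, -11.4, 4.1, 0, 0]
    - [14, 0, 5.2, -15.2, 5.5, 0, 0]
    - [14, 0, 6.7, -18.9, 6.9, 0, 0]
    - [14, 0, 8.4, -22.5, 8.3, 0, 0]
    - [14, 0, 10.1, -26.2, 9.6, 0, 0]
    - [14, 0, 11.8, -29.8, 11, 0, 0]
    - [14, 0, 13.7, -33.3, 12.4, 0, 0]
    - [14, 0, 15.7, -36.8, 13.8, 0, 0]

```text
t: 4.45
tool_pos: [0.4875, -0.0479, 0.2187]
ee_rot: [-0.758, -2.964, 0.364]
force: [-3.0, -5.0, 1.6]
gripper_width: 0.0174
```

step_arm:
  moves:
    - [14, 0, 0, 0, 0, 0, 0]
    - [14, 0, 0, 0, 0, 0, 0]

```text
t: 4.62
tool_pos: [0.4876, -0.0481, 0.2186]
ee_rot: [-0.757, -2.965, 0.363]
force: [-2.9, -6.5, 3.0]
gripper_width: 0.0173
```

```bash
python3 plan.py .545 .18 .15 .18 20
python3 - <<'E'
from rig import viewer
import cv2
b=viewer.camera("side")["pixels"][100:280,270:430,::-1]
cv2.imwrite("pics/p3.png",cv2.resize(b,None,fx=3.3,fy=3.3,interpolation=cv2.INTER_CUBIC))
E
```

```text
4.6167 [ 0.4876 -0.0481  0.2186] [-2.93 -6.51  3.03] 0.017295268488122163 phi est 0.5494
[-4.1, -0.3, 0.1, 0.0, -0.3, -1.1]
[-8.1, -0.5, 0.1, 0.0, -0.5, -2.2]
[-12.2, -0.6, 0.2, 0.0, -0.8, -3.3]
[-16.2, -0.7, 0.2, 0.0, -1.1, -4.4]
[-20.3, -0.7, 0.2, 0.0, -1.4, -5.5]
[-24.3, -0.6, 0.1, 0.0, -1.6, -6.6]
[-28.4, -0.4, 0.1, 0.0, -1.9, -7.7]
[-32.5, -0.2, 0.0, 0.0, -2.2, -8.8]
[-36.5, 0.2, -0.0, 0.0, -2.5, -9.9]
[-40.5, 0.6, -0.1, 0.0, -2.7, -11.0]
[-44.6, 1.1, -0.3, 0.0, -3.0, -12.1]
[-48.6, 1.6, -0.4, 0.0, -3.3, -13.2]
[-52.6, 2.3, -0.6, 0.0, -3.5, -14.3]
[-56.6, 3.0, -0.7, 0.0, -3.8, -15.4]
[-60.6, 3.8, -0.9, 0.0, -4.1, -16.5]
[-64.5, 4.6, -1.2, 0.0, -4.4, -17.6]
[-68.5, 5.6, -1.4, 0.0, -4.6, -18.7]
[-72.4, 6.6, -1.6, 0.0, -4.9, -19.8]
[-76.3, 7.7, -1.9, 0.0, -5.2, -20.9]
[-80.2, 8.8, -2.2, 0.0, -5.5, -22.0]
```

View pics/p3.png

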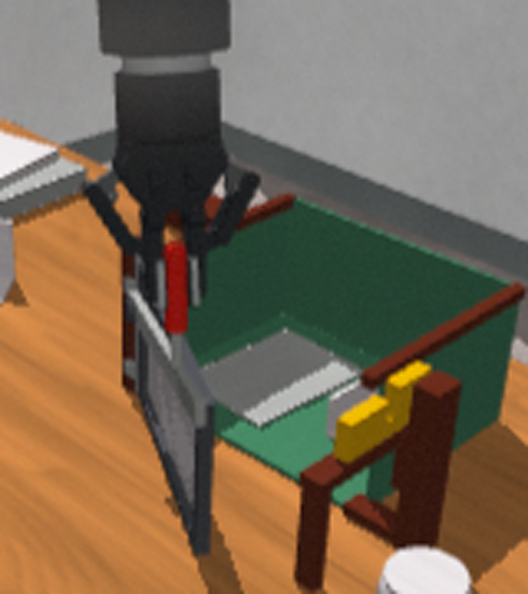

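step_arm:
  moves:
    - [14, -4, -1, 0, 0, -0.3, -1.1]
    - [14, -8, -1.5, 0, 0, -0.5, -2.2]
    - [14, -12, -2, 0, 0, -0.8, -3.3]
    - [14, -16, -2.2, 0, 0, -1.1, -4.4]
    - [14, -20, -2.2, 0, 0, -1.4, -5.5]
    - [14, -24.3, -2.1, 0, 0, -1.6, -6.6]
    - [14, -28.4, -1.9, 0, 0, -1.9, -7.7]
    - [14, -32.5, -1.7, 0, 0, -2.2, -8.8]
    - [14, -36.5, -1.3, 0, 0, -2.5, -9.9]
    - [14, -40.5, -0.9, 0, 0, -2.7, -11]

```text
t: 5.5
tool_pos: [0.5234, -0.0678, 0.2182]
ee_rot: [-0.462, -3.049, 0.368]
force: [1.9, 3.1, -4.7]
gripper_width: 0.0174
```

```bash
python3 plan.py .348 .18 .07 .18 10
```

```text
5.5 [ 0.5234 -0.0678  0.2182] [ 1.94  3.12 -4.74] 0.017425358217201165 phi est 0.3509
[-5.7, -0.4, 0.1, -0.0, -0.4, -1.5]
[-11.5, -0.6, 0.2, -0.0, -0.8, -3.1]
[-17.2, -0.7, 0.2, -0.0, -1.1, -4.6]
[-22.9, -0.7, 0.2, -0.0, -1.5, -6.2]
[-28.7, -0.4, 0.1, -0.0, -1.9, -7.7]
[-34.4, -0.0, 0.0, -0.0, -2.3, -9.3]
[-40.1, 0.5, -0.1, -0.0, -2.7, -10.8]
[-45.8, 1.2, -0.3, -0.0, -3.0, -12.4]
[-51.5, 2.0, -0.5, -0.0, -3.4, -13.9]
[-57.1, 3.0, -0.7, -0.0, -3.8, -15.5]
```

step_arm:
  moves:
    - [14, -5.7, 0.4, 0, 0, -0.4, -1.5]
    - [14, -11.5, 0.4, 0, 0, -0.8, -3.1]
    - [14, -17.2, 0.3, 0, 0, -1.1, -4.6]
    - [14, -22.9, 0.3, 0, 0, -1.5, -6.2]
    - [14, -28.7, 0.6, 0, 0, -1.9, -7.7]
    - [14, -34.4, 1, 0, 0, -2.3, -9.3]
    - [14, -40.1, 1.5, 0, 0, -2.7, -10.8]
    - [14, -45.8, 2.2, 0, 0, -3, -12.4]
    - [14, -51.5, 3, 0, 0, -3.4, -13.9]
    - [14, -57.1, 4, -0.5, 0, -3.8, -15.5]

```text
t: 6.33
tool_pos: [0.5786, -0.0822, 0.2183]
ee_rot: [-0.035, -3.115, 0.38]
force: [0.2, -1.7, -0.8]
gripper_width: 0.0174
```

step_arm:
  moves:
    - [14, 0, 0, 0, 0, 0, 0]
    - [14, 0, 0, 0, 0, 0, 0]

```text
t: 6.5
tool_pos: [0.5786, -0.0821, 0.2184]
ee_rot: [-0.039, -3.115, 0.379]
force: [0.8, -4.7, 1.3]
gripper_width: 0.0171
```

```bash
python3 plan.py .07 .18 .07 .09 6;  python3 - <<'E'
from rig import viewer
import cv2
b=viewer.camera("side")["pixels"][100:280,270:430,::-1]
cv2.imwrite("pics/p4.png",cv2.resize(b,None,fx=3.3,fy=3.3,interpolation=cv2.INTER_CUBIC))
E
```

```text
6.5 [ 0.5786 -0.0821  0.2184] [ 0.84 -4.66  1.34] 0.01710220311004509 phi est 0.0738
[0.0, -0.7, 2.4, -0.9, -0.0, 0.0]
[0.0, -1.3, 4.9, -1.7, -0.0, 0.0]
[0.0, -1.9, 7.3, -2.6, -0.0, 0.0]
[0.0, -2.5, 9.8, -3.4, -0.0, 0.0]
[0.0, -3.0, 12.3, -4.3, -0.0, 0.0]
[0.0, -3.5, 14.7, -5.2, -0.0, 0.0]
```

View pics/p4.png

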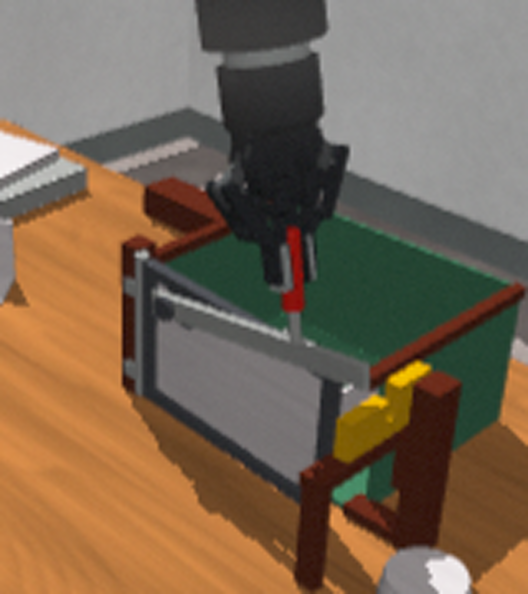

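The gate is nearly shut with the bar up. Its tip at about (367,372) is over the first lip and casts a shadow on it at (372,400). I'll lower it gently.

step_arm:
  moves:
    - [14, 0, -0.7, 2.4, -0.9, 0, 0]
    - [14, 0, -1.5, 4.9, -1.7, 0, 0]
    - [14, 0, -2.3, 7.3, -2.6, 0, 0]
    - [14, 0, -3, 9.8, -3.4, 0, 0]
    - [14, 0, -3.6, 11, -4, 0, 0]
    - [14, 0, -4, 12.3, -4.3, 0, 0]
    - [14, 0, -4.2, 13, -4.6, 0, 0]
    - [14, 0, -4.2, 13, -4.6, 0, 0]

```text
t: 7.22
tool_pos: [0.5782, -0.0885, 0.206]
ee_rot: [-0.038, -3.129, 0.251]
force: [0.2, -3.0, -0.4]
gripper_width: 0.0175
```

step_arm:
  moves:
    - [14, 0, -0.2, 0.5, -0.2, 0, 0]
    - [14, 0, -0.3, 1, -0.3, 0, 0]
    - [14, 0, -0.4, 1.5, -0.5, 0, 0]
    - [14, 0, -0.5, 2, -0.7, 0, 0]
    - [14, 0, -0.5, 2, -0.7, 0, 0]

```text
t: 7.63
tool_pos: [0.5783, -0.0892, 0.2042]
ee_rot: [-0.038, -3.131, 0.232]
force: [-1.1, -2.8, 0.5]
gripper_width: 0.0173
```

step_arm:
  moves:
    - [14, 0, -0.2, 0.5, -0.2, 0, 0]
    - [14, 0, -0.2, 0.5, -0.2, 0, 0]
    - [14, 0, -0.3, 1, -0.3, 0, 0]
    - [14, 0, -0.3, 1, -0.3, 0, 0]

```text
t: 7.97
tool_pos: [0.5784, -0.0892, 0.204]
ee_rot: [-0.037, -3.132, 0.224]
force: [-2.9, 0.7, 5.8]
gripper_width: 0.0175
```

step_arm:
  moves:
    - [18, 0, 0, -0.5, 0, 0, 0]
    - [20, 0, 0, -0.5, 0, 0, 0]
    - [22, 0, 0, -0.5, 0, 0, 0]
    - [24, 0, 0, -0.5, 0, 0, 0]
    - [24, 0, 0, -0.5, 0, 0, 0]

```text
t: 8.38
tool_pos: [0.5784, -0.0893, 0.2037]
ee_rot: [-0.038, -3.132, 0.224]
force: [-0.7, -0.2, -0.6]
gripper_width: 0.0243
```

step_arm:
  moves:
    - [24, -1.5, 0, 0, 0, 0, -0.3]
    - [24, -3, 0, 0, 0, 0, -0.6]
    - [24, -4.5, 0, 0, 0, 0, -1]
    - [24, -6, 0, 0, 0, 0, -1.3]
    - [24, -7.5, 0, 0, 0, 0, -1.7]
    - [24, -9, 0, 0, 0, 0, -2]
    - [24, -10, 0, 0, 0, 0, -2.2]
    - [24, -11, 0, 0, 0, 0, -2.5]
    - [24, -12, 0, 0, 0, 0, -2.7]
    - [24, -12, 0, 0, 0, 0, -2.7]

```text
t: 9.22
tool_pos: [0.5906, -0.09, 0.2038]
ee_rot: [0.036, -3.128, 0.224]
force: [-2.2, -1.5, 0.4]
gripper_width: 0.0237
```

Run:
```python
from rig import viewer
import cv2
b=viewer.camera("side")["pixels"][130:280,290:430,::-1]
cv2.imwrite("pics/p5.png",cv2.resize(b,None,fx=3.6,fy=3.6,interpolation=cv2.INTER_CUBIC))
```

```text
(no output)
```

View pics/p5.png

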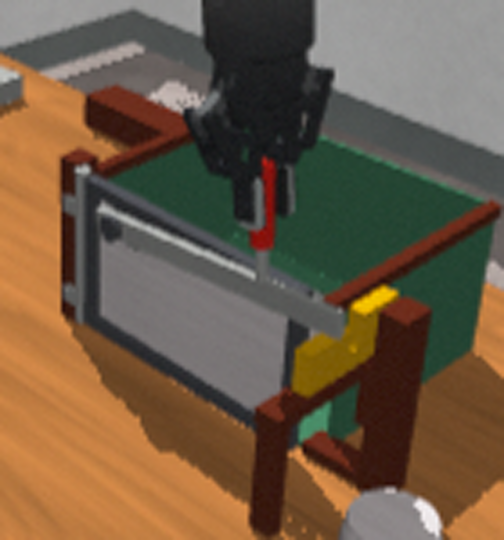

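The bar rides on the first lip with its tip at about (345,320), just short of the step at about (355,318). I'll feel forward slowly.

step_arm:
  moves:
    - [24, -1, 0, 0, 0, 0, -0.2]
    - [24, -2, 0, 0, 0, 0, -0.5]
    - [24, -3, 0, 0, 0, 0, -0.7]
    - [24, -4, 0, 0, 0, 0, -1]
    - [24, -5, 0, 0, 0, 0, -1.2]
    - [24, -6, 0, 0, 0, 0, -1.5]
    - [24, -7, 0, 0, 0, 0, -1.7]
    - [24, -8, 0, 0, 0, 0, -2]
    - [24, -8, 0, 0, 0, 0, -2]

```text
t: 10.02
tool_pos: [0.5987, -0.0895, 0.2038]
ee_rot: [0.091, -3.125, 0.224]
force: [-1.3, -0.8, -0.3]
gripper_width: 0.0242
```

step_arm:
  moves:
    - [24, -0.7, 0, 0, 0, 0, -0.2]
    - [24, -1.4, 0, 0, 0, 0, -0.4]
    - [24, -2, 0, 0, 0, 0, -0.5]
    - [24, -2, 0, 0, 0, 0, -0.5]

```text
t: 10.35
tool_pos: [0.6005, -0.0895, 0.2038]
ee_rot: [0.104, -3.124, 0.224]
force: [-1.2, -2.1, -0.8]
gripper_width: 0.0238
```

step_arm:
  moves:
    - [24, -0.7, 0, 0, 0, 0, -0.2]
    - [24, -1.4, 0, 0, 0, 0, -0.4]
    - [24, -2, 0, 0, 0, 0, -0.5]
    - [24, -2, 0, 0, 0, 0, -0.5]

```text
t: 10.68
tool_pos: [0.6025, -0.0893, 0.2038]
ee_rot: [0.118, -3.123, 0.224]
force: [-0.6, -0.7, 0.1]
gripper_width: 0.024
```

Run:
```python
from rig import viewer
import cv2
b=viewer.camera("side")["pixels"][130:280,290:430,::-1]
cv2.imwrite("pics/p6.png",cv2.resize(b,None,fx=3.6,fy=3.6,interpolation=cv2.INTER_CUBIC))
```

```text
(no output)
```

View pics/p6.png

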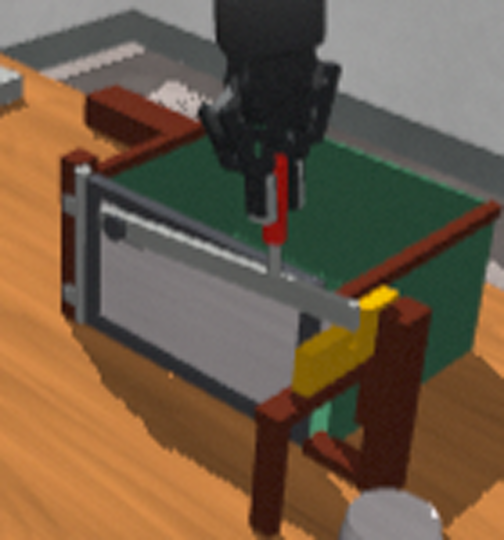

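The bar is still on the lip, its tip at about (358,314), nearly at the taller lip's face. I'll continue in small steps, tracking the red grip numerically.

```bash
cat > red.py <<'E'
from rig import viewer, sensors
import numpy as np,cv2
i=viewer.camera("side")["pixels"]; cv2.imwrite("pics/last.png",i[:,:,::-1]); a=i.astype(int)[130:230,300:430]
m=(a[...,0]>110)&(a[...,1]<50)&(a[...,2]<50); v,u=np.nonzero(m)
s=sensors.state(); print("red",len(v),u.mean()+300,v.mean()+130,"maxrow",v.max()+130,s["t"],s["force"].round(1))
E
python3 red.py
```

```text
red 258 358.74418604651163 179.89922480620154 maxrow 218 10.7833 [-0.9 -0.5 -0.3]
```

step_arm:
  moves:
    - [24, -0.7, 0, 0, 0, 0, -0.2]
    - [24, -1.4, 0, 0, 0, 0, -0.4]
    - [24, -2, 0, 0, 0, 0, -0.5]
    - [24, -2, 0, 0, 0, 0, -0.5]

```text
t: 11.12
tool_pos: [0.6045, -0.0892, 0.2038]
ee_rot: [0.132, -3.122, 0.223]
force: [-0.9, -1.9, -0.3]
gripper_width: 0.0239
```

```bash
python3 red.py
```

```text
red 256 356.85546875 178.59375 maxrow 216 11.1667 [-0.8 -0.3 -0.3]
```

step_arm:
  moves:
    - [24, -0.7, 0, 0, 0, 0, -0.2]
    - [24, -1.4, 0, 0, 0, 0, -0.4]
    - [24, -1.4, 0, 0, 0, 0, -0.4]

```text
t: 11.42
tool_pos: [0.606, -0.0889, 0.2038]
ee_rot: [0.143, -3.121, 0.223]
force: [-1.5, 0.4, -0.4]
gripper_width: 0.0237
```

```bash
python3 red.py
```

```text
red 308 358.8831168831169 181.28571428571428 maxrow 218 11.4667 [-0.9  0.5  0.8]
```

Run:
```python
import cv2
b=cv2.imread("pics/last.png")[130:280,290:430]
cv2.imwrite("pics/p7.png",cv2.resize(b,None,fx=3.6,fy=3.6,interpolation=cv2.INTER_CUBIC))
```

```text
(no output)
```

View pics/p7.png

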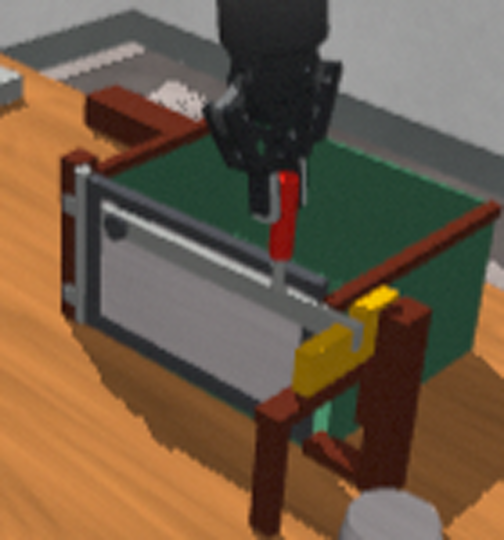

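The bar has dropped: the tip is now behind the first lip at about (358,330) and the grip bottom is 18 crop pixels lower. I'll ease off, open and withdraw upward.

step_arm:
  moves:
    - [24, 1, 0, 0, 0, 0, 0]
    - [24, 2, 0, 0, 0, 0, 0]
    - [26, 2, 0, 0, 0, 0, 0]
    - [32, 2, 0, 0, 0, 0, 0]
    - [40, 2, 0, 0, 0, 0, 0]
    - [50, 2, 0, 0, 0, 0, 0]
    - [60, 2, 0, 0, 0, 0, 0]
    - [60, 2, 0, 0, 0, 0, 0]

```text
t: 12.13
tool_pos: [0.6037, -0.0893, 0.2037]
ee_rot: [0.142, -3.12, 0.223]
force: [-0.4, 0.7, 0.1]
gripper_width: 0.0598
```

step_arm:
  moves:
    - [60, 0, 0, -10, 0, 0, 0]
    - [60, 0, 0, -25, 0, 0, 0]
    - [60, 0, 0, -45, 0, 0, 0]
    - [60, 0, 0, -65, 0, 0, 0]
    - [60, 0, 0, -90, 0, 0, 0]
    - [60, 0, 20, -110, 0, 0, 0]
    - [60, 0, 50, -120, 0, 0, 0]
    - [60, 0, 80, -120, 0, 0, 0]
    - [60, 0, 110, -120, 0, 0, 0]
    - [60, 0, 110, -120, 0, 0, 0]

```text
t: 12.97
tool_pos: [0.5938, 0.0401, 0.3071]
ee_rot: [0.146, -3.121, 0.222]
force: [0.1, -0.7, -1.0]
gripper_width: 0.06
```

step_arm:
  moves:
    - [60, 50, 40, 0, 0, 0, 0]
    - [60, 90, 80, 0, 0, 0, 0]
    - [60, 100, 100, 0, 0, 0, 0]
    - [60, 100, 120, 0, 0, 0, 0]
    - [60, 100, 120, 0, 0, 0, 0]
    - [60, 100, 120, 0, 0, 0, 0]

```text
t: 13.47
tool_pos: [0.4831, 0.147, 0.2925]
ee_rot: [0.147, -3.121, 0.222]
force: [0.3, -0.9, 0.3]
gripper_width: 0.06
```

```bash
python3 red.py
python3 - <<'E'
import cv2
from rig import viewer
from h import *
t=viewer.camera("top")["pixels"][95:245,270:430,::-1].copy()
b=cv2.imread("pics/last.png")[130:280,290:430]
cv2.imwrite("pics/p8.png",cv2.hconcat([cv2.resize(b,(420,450),interpolation=2),cv2.resize(t,(380,450),interpolation=2)]))
for phi in(-.06,-.045,-.03,-.01):
  for th in(0,.04,.08):
    B=bar(phi,th); print(phi,th,"side tip",((px("side",(B@[0.004,.234,.01,1])[:3])-[290,130])*3).round(),"griptop side",((px("side",(B@[0,.16,.102,1])[:3])-[290,130])*3).round(),"gripbot",((px("side",(B@[0,.16,.036,1])[:3])-[290,130])*3).round(),"griptop top",((px("top",(B@[0,.16,.102,1])[:3])-[270,95])*[2.375,3]).round())
E
```

```text
red 140 368.42857142857144 189.30714285714285 maxrow 201 13.5167 [-0.2 -0.8  0.2]
-0.06 0 side tip [302. 271.] griptop side [243. 146.] gripbot [237. 213.] griptop top [221. 215.]
-0.06 0.04 side tip [302. 262.] griptop side [239. 138.] gripbot [236. 206.] griptop top [218. 213.]
-0.06 0.08 side tip [303. 252.] griptop side [236. 129.] gripbot [235. 199.] griptop top [215. 212.]
-0.045 0 side tip [299. 273.] griptop side [240. 147.] gripbot [234. 214.] griptop top [221. 218.]
-0.045 0.04 side tip [299. 264.] griptop side [237. 139.] gripbot [233. 207.] griptop top [218. 216.]
-0.045 0.08 side tip [299. 254.] griptop side [233. 130.] gripbot [232. 200.] griptop top [215. 215.]
-0.03 0 side tip [295. 275.] griptop side [238. 148.] gripbot [232. 215.] griptop top [221. 221.]
-0.03 0.04 side tip [296. 266.] griptop side [234. 140.] gripbot [231. 208.] griptop top [218. 220.]
-0.03 0.08 side tip [296. 256.] griptop side [231. 132.] gripbot [230. 201.] griptop top [215. 218.]
-0.01 0 side tip [291. 278.] griptop side [234. 150.] gripbot [228. 217.] griptop top [221. 226.]
-0.01 0.04 side tip [291. 268.] griptop side [231. 141.] gripbot [227. 210.] griptop top [218. 224.]
-0.01 0.08 side tip [292. 258.] griptop side [227. 133.] gripbot [226. 203.] griptop top [215. 223.]
```

View pics/p8.png

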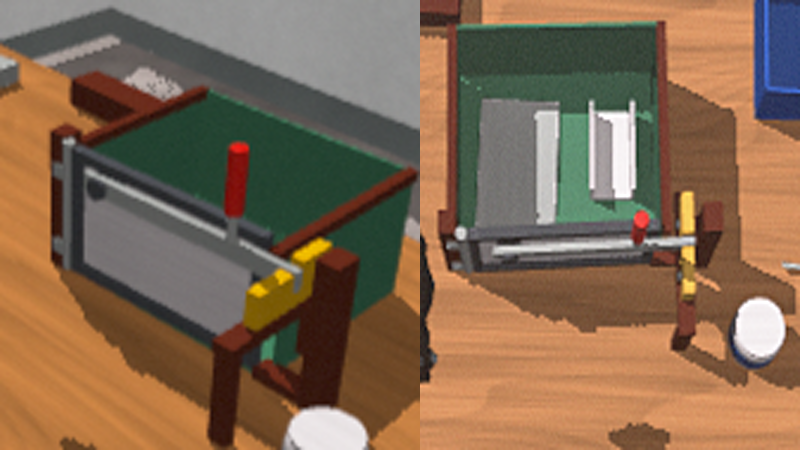

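The gate stands shut. The grip top is at (238,146), its bottom at (234,215), and the bar tip at about (299,271). These match the model for the bar level at gate -0.045, predicted at (240,147), (234,214) and (299,273). The arm is clear.

```bash
python3 -c "
from rig import close_job
print(close_job())"
```

```text
the job is handed in; nothing more can be done
None
```

The gate is shut and the latch bar is home in the keeper's notch. I handed the job in at about 13.6 s of the 51 s allowed.

**What I did:** I took the grip from above and lifted the bar to about 0.18 rad while the gate was still about 0.55 rad open. I swung the gate to about 0.07 rad with the bar up, then lowered the bar gently onto the first lip. The force reading there was about 6 N. I loosened the fingers so only the bar's own weight rested on the keeper, and eased the gate on in steps of about 1 mm. Readings stayed under about 3 N until the bar dropped in. Then I opened the jaws and withdrew.

**Last checks:**
- **Seating:** Both cameras agree with the bar level and the gate at about -0.045 rad. Grip top, grip bottom and bar tip are all within about 2 pixels of where they should be in the enlarged pictures.
- **Arm and stock:** The arm is clear of everything. The rivet tin, the blank and the channel look undisturbed. I did not look again at the other tools, but the arm never went near them.
- **Failures:** No check failed. I only read forces at the end of each move, so brief peaks in between are not known. Sideways force while holding the grip away from the keeper reached about 7 N.

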